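# Tap jammed bearing balls out of a tilted dispenser flask

### The job

Three steel bearing balls have jammed across the neck of the tilted clear flask and should be in the grey tray under it. First slide the gate at the flask's mouth fully open by its black grip, then tap the side of the flask, smartly but not hard, as many times as it takes, until all three balls have run down into the tray. Do not touch the balls, never push or hit the flask with more than about 30 N, leave the tray where it stands and do not disturb the tape measure, screwdriver or screw tin.

Things in the scene. Friction and masses are not known exactly. Their poses are not given: they have to be found in the camera images.
- stand: fixed shop-made dispenser stand: plywood foot (86 x 66 x 18 mm, y = 56 to 122 mm) and post (44 x 34 mm, 148 mm high, y = 78 to 112 mm), with a sloping spine that carries flask and gate track. Origin on the bench below the flask's middle; y points level up the flask's slope, x level across the flask, towards the robot (the frame is turned half round, within 0.12 rad, from the world's).
- flask: flat clear plastic flask sloping 30 degrees down to stand -y: body 58 wide (x), 27 thick, 80 mm long, neck 32 wide outside, 26 inside, 24 long. Origin: middle of the mouth's inner floor; y up the slope, x as the stand's. 0.15 kg on rubber buffers: sways along x (300 N/m), stops at 20 mm. Slow pushes free nothing; quick taps (about 0.1 to 0.25 m/s, 8 to 12 mm past first touch, then back) do, one or several.
- flask_near_side (a point): centre of the flask's flat upright side wall on the robot's side (stand +x); tap it here away from the robot, towards stand -x. The wall runs 43 mm down and 35 mm up the slope from this point and spans about 15 mm above and below it in height. Moves with the flask; axes as the flask's.
- flask_far_side (a point): centre of the opposite side wall (stand -x side), 58 mm from the near one
- gate (a joint): position of the sliding gate, m: 0 to 0.006 at the start (shut: steel plate 34 mm wide across the mouth), 0.045 at the end of its track (fully open, slid to stand -x, away from the robot). Sliding friction about 1.5 N; it stays where it is left.
- gate_grip (a point): middle of the graspable part of the gate's upright black grip, 14 mm wide along the track (stand x), 18 mm across it, its top 10 mm above this point and its foot 40 mm below; nothing else stands this high beside it. It moves with the gate along stand x. Can be pinched from above or pushed from its near side with shut fingers.
- ball_1_center (a point): centre of a polished steel ball, 16 mm diameter, 16 g; wedged at the start across the neck inside the flask (over 90 mm above the bench)
- ball_2_center (a point): centre of the second, like ball, wedged beside the first
- ball_3_center (a point): centre of the third, like ball, behind the first two. In the tray a ball's centre is about 10 mm above the bench
- tray: loose grey open parts tray, 100 (x) x 170 (y) x 27 mm with 3 mm walls, floor 2 mm thick and one low divider across it; standing on the bench below the flask, its long side down the slope. Origin at the centre of its underside. It must stay where it is.
- tape_measure: loose tape measure, 33 x 75 x 63 mm, standing beside the stand's post; bystander, origin at the centre of its underside
- screwdriver: loose screwdriver with amber handle, 179 mm, lying on the bench; bystander, origin under its middle
- screw_tin: loose round tin of screws, 65 mm diameter, 29 mm high; bystander, origin at the centre of its underside

How it is judged:
On the way, in this order (a step that is already met when the one before it is completed fails the run):
1. the gate is slid fully open while the balls are still jammed in the flask (value of joint gate above 0.04 m and y of each of ball_1_center, ball_2_center, ball_3_center in the frame of flask above 0.012 m), for 0.2 s.
2. all three balls lie in the tray (x of ball_1_center in the frame of tray between -0.048 and 0.048 m and y of ball_1_center in the frame of tray between -0.083 and 0.083 m and z of ball_1_center in the frame of tray between 0.004 and 0.024 m and x of ball_2_center in the frame of tray between -0.048 and 0.048 m and y of ball_2_center in the frame of tray between -0.083 and 0.083 m and z of ball_2_center in the frame of tray between 0.004 and 0.024 m and x of ball_3_center in the frame of tray between -0.048 and 0.048 m and y of ball_3_center in the frame of tray between -0.083 and 0.083 m and z of ball_3_center in the frame of tray between 0.004 and 0.024 m), for 0.2 s.
At the end, for the whole second after the job is handed in: All three balls lie in the grey tray (centres between its walls, under 24 mm above its underside); the gate is open to at least 40 of its 45 mm; the tray stands level and within 20 mm of where it was (all of step 2 and value of joint gate above 0.04 m and distance of tray from where it was at the start of the episode below 0.02 m and angle between tray's own z axis and vertical below 0.05 rad); the robot touches nothing.
It fails at once if the robot presses or hits the flask with more than 35 N (contact force between any of the fingers, the arm and flask above 35 N).
It fails at once if the robot touches a ball (contact force between any of the fingers, the arm and ball_1 above 0.3 N or contact force between any of the fingers, the arm and ball_2 above 0.3 N or contact force between any of the fingers, the arm and ball_3 above 0.3 N).
It fails at once if a bystander (tape measure, screwdriver, tin) is moved by more than 20 mm (distance of any of tape_measure, screwdriver, screw_tin from where it was at the start of the episode above 0.02 m).
It fails at once if the tray is pushed more than 20 mm from its place (distance of tray from where it was at the start of the episode above 0.02 m).
It also fails if it takes over 54 s, if anything falls off the work surface, if the arm or the gripper's body presses on something with over 40 N, if the wrist force passes 120 N, or if a joint passes its speed limit or range.

### The arm

A 6-joint arm with a two-finger parallel gripper is mounted at the origin on a cart in front of the work surface, level with it; the furniture and walls round the work are solid. World frame = base frame: x ahead of the robot, y to its left, z up, the work surface at z = 0. Lengths are in m, angles in rad, forces in N, time in s.
With the tool pointing down it reaches from about 0.35 to 0.975 m from the base axis. Payload 4.9 kg.
Tool frame: the origin (TCP) lies at the very end of the fingers, on their centre line; the grasp point (between the pads) lies 19 mm behind it; z points along the fingers, y is the line along which they close (so a half turn about z gives the same grasp; the last joint's range is limited). The gripper opens to 85 mm and grips with 20 to 120 N. Pads are 22 mm wide; open, the fingers measure 114 mm over their backs; the gripper's body (76 mm by 85 mm) begins 54 mm behind the grasp point. The pads swing forward as they close: fully open they stand 13 mm farther back than shut.
Start: joints at [0.987, 0.053, 1.613, -0, 1.476, -0.119], TCP at [0.28, 0.559, 0.231] pointing down, gripper open.
Joint ranges: [-3.01, 3.01], [-1.01, 2.22], [0.06, 2.58], [-1.02, 4.17], [0.09, 2.62], [-3.14, 3.14]. Speed limits (rad/s): [2.57, 2.57, 3.14, 3.14, 3.14, 3.14].

### API

Orientations are given as a rotation vector (axis times angle).
In Python, from station import ctrl gives the robot as it stands. The module is installed in compiled form; this text tells all that it offers.
- The arm moves only by the tool jog_arm, never from a script. Its argument "steps" is a list of rows, each an object with "delta_rot": the turn, a rotation vector about the tool's x, y, z in degrees, a list of three; "linear": the shift along the tool's x, y, z in m, a list of three; "grip": the finger opening in m, from 0 to 0.0854. In form: [{"delta_rot": [rx, ry, rz], "linear": [x, y, z], "grip": grip}, ...]. A call has 1 to 10 rows; each row shifts and turns the commanded pose from where the row before left it, along the tool's axes as they then stand; what a row does not reach is not made up. A row lasts 1/10 s, in which the tool goes at most 50 mm and 8.59 degrees, less where a joint would pass 70% of its speed; a pose out of reach is approached as far as the arm can. A call with a gripper value outside its range is refused whole. The fingers move at their own pace and stop on an object; "newtons" is the grip in N (left out, the last holds). Time passes only in rows, so rows that do not move let the fingers close. It gives the time, the measured TCP pose, the force, the opening and the grip force at its end, in the units of the state.
- ctrl.get_obs(): the state, without advancing time (a new reading comes with each control period).
- ctrl.get_image(name): name is "side" or "top" or "wrist"; returns (picture, depth): 420x560x3 uint8, red, green, blue; 420x560 float32, m along the optical axis (not along the pixel's ray), 0 where there is no reading.
- ctrl.camera_info(name): a dict with "camera_matrix" (3x3 intrinsics, pixels), "distortion" ([k1, k2, p1, p2, k3] as OpenCV has them; the pictures are not rectified), "R" (3x3) and "t" (3): a world point X has camera coordinates R X + t; the wrist camera has in their place "T_tool_cam" (4x4, takes a point from camera to tool coordinates, whose origin is the TCP and whose axes are the flange's). Camera axes: x right, y down, z forward; pixel columns grow to the right and rows downward; lengths in m; the calibration is good to about 2 mm. A picture is of the moment at which its call begins: read the wrist's pose just before it. camera_info takes no time and is no camera call.
- ctrl.finish_job(): hands the job in; it is judged then, once.
The state is a dict: "t": time; "q": joint angles; "dq": joint speeds; "effort": joint torques, N m; "tool_pos": TCP position; "tool_rot": TCP orientation; "contact_force": force on the tool from outside, world axes, zero at the start; "wrist_torque": the same for the moment, N m; "opening": finger opening in m; "grip_force": force on a finger pad.
Only numpy, scipy, OpenCV 4.12 (cv2) and the standard library are available. Lean on these libraries where they do the work, as an engineer would, in place of code of your own. Each camera call takes 0.05 s, during which the arm holds its last target. There are 200 camera calls.

## Working session

There is one attempt and no reset: what is moved stays moved. The work goes in short steps, Python scripts to look and compute and a tool call to move; the robot and the scene stay as the last step left them, time stands still between calls to the robot, and variables do not carry over. Pictures are saved under pics/ and viewed, at most 10 in all, crops included, and the job is handed in when it is done.

Besides the shell and the picture viewer there is one more tool, called after ">>>" by a JSON object that holds its "name" and its "arguments". jog_arm: Moves the arm, as the interface text tells. Its arguments: {"type":"object","properties":{"steps":{"type":"array"},"newtons":{"type":"number"}},"required":["steps"]}

```bash
mkdir -p pics; cat > h.py <<'E'
import numpy as np, cv2
from station import ctrl
from scipy.spatial.transform import Rotation as Ro
def grab(n,f):
    o=ctrl.get_obs(); im,d=ctrl.get_image(n); cv2.imwrite(f'pics/{f}.png',im[:,:,::-1]); np.savez(f'pics/{f}.npz',im=im,d=d,p=o['tool_pos'],r=o['tool_rot'])
    return im,d
def cam(n,f=None):
    c=ctrl.camera_info(n); K=np.array(c['camera_matrix']);D=np.array(c['distortion'])
    if n!='wrist': R=np.array(c['R']);t=np.array(c['t']); return K,D,R.T,-R.T@t
    z=np.load(f'pics/{f}.npz'); T=np.eye(4);T[:3,:3]=Ro.from_rotvec(z['r']).as_matrix();T[:3,3]=z['p'];T=T@np.array(c['T_tool_cam']);return K,D,T[:3,:3],T[:3,3]
def ray(C,u,v):
    x,y=cv2.undistortPoints(np.array([[[u,v]]],float),C[0],C[1])[0,0]; return np.array([x,y,1.])
def pt(C,u,v,depth): return C[2]@(ray(C,u,v)*depth)+C[3]
def onz(C,u,v,z):
    d=C[2]@ray(C,u,v); return C[3]+d*(z-C[3][2])/d[2]
E
python3 - <<'E'
from h import *
print(ctrl.get_obs())
for n in('side','top'):
    grab(n,n); C=cam(n); print(n,C[3].round(3),C[2].round(2).tolist(),C[0][0,0])
a=[cv2.imread(f'pics/{n}.png') for n in('side','top')]
E
```

```text
{'t': 0.0, 'q': array([ 9.86987948e-01,  5.33585025e-02,  1.61430631e+00, -2.20668709e-06,
        1.47600032e+00, -1.19002423e-01]), 'dq': array([ 7.26601281e-04,  1.00409215e-03,  8.99328494e-04, -5.41003574e-04,
        3.21139672e-04,  5.42308005e-05]), 'effort': array([-7.95595952e-04, -3.93698359e+01, -3.70166624e+01, -1.85598788e-04,
        7.44982157e-03,  1.26256072e-06]), 'tool_pos': array([0.27980847, 0.55816393, 0.23005465]), 'tool_rot': array([-0.72339632, -3.05643975,  0.00305699]), 'contact_force': array([ 0.37339573, -0.42599079, -0.51515354]), 'wrist_torque': array([0.03404441, 0.02652908, 0.03071343]), 'grip_force': 0.0, 'opening': 0.08542074890970557}
side [ 0.015 -1.081  0.622] [[0.94, -0.12, 0.33], [-0.35, -0.37, 0.86], [0.02, -0.92, -0.39]] 478.709030323386
top [0.368 0.034 1.162] [[-0.01, -1.0, 0.04], [-1.0, 0.01, 0.03], [-0.03, -0.04, -1.0]] 390.3339811922235
```

View pics/side.png

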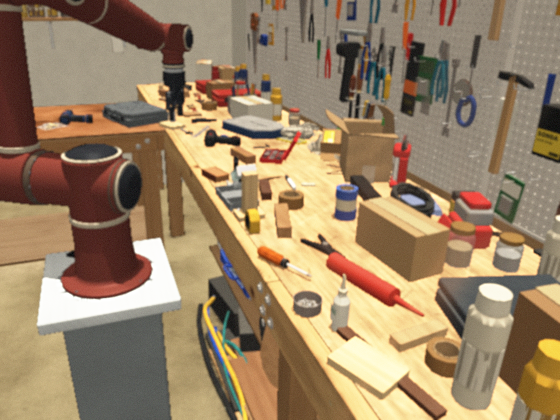

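View pics/top.png

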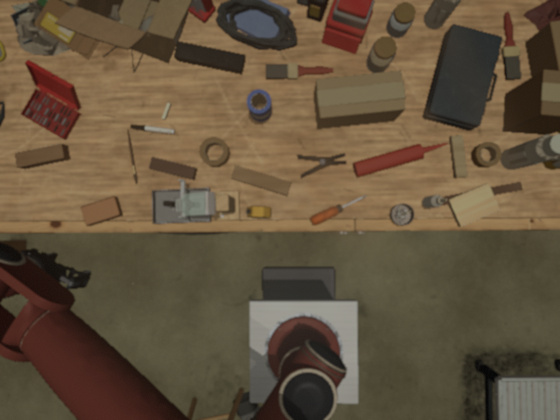

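The side view shows the stand and tape around (245,190). In the top view the tray and flask are around (185,205), the post at (225,203), the tape at (258,212), the screwdriver at (335,210) and the tin at (401,214).

```bash
python3 - <<'E'
from h import *
a=cv2.imread('pics/top.png')[170:240,140:280]; b=cv2.imread('pics/side.png')[145:250,190:310]
A=cv2.resize(a,(790,395),interpolation=cv2.INTER_CUBIC)
cv2.imwrite('pics/c1.png',A)
z=np.load('pics/top.npz'); C=cam('top')
for v in range(186,226,4):
    print(v,[tuple((pt(C,u,v,z['d'][v,u])*1000).round().astype(int).tolist()) for u in range(150,272,8)])
E
```

```text
186 [(494, 458, 1), (493, 433, 1), (493, 409, 1), (493, 385, -2), (485, 340, 72), (492, 335, 5), (493, 312, -2), (492, 287, 1), (491, 262, 6), (492, 240, -5), (492, 215, 1), (492, 191, 0), (491, 166, 3), (490, 142, 9), (487, 116, 37), (486, 93, 40)]
190 [(481, 457, 2), (479, 425, 24), (479, 400, 28), (478, 376, 27), (474, 341, 69), (480, 335, 6), (480, 311, 3), (480, 287, 1), (480, 264, -3), (480, 239, 0), (480, 215, 0), (479, 191, 1), (479, 167, 3), (479, 143, 1), (479, 119, -4), (475, 93, 39)]
194 [(469, 457, 1), (469, 432, 5), (469, 407, 6), (468, 382, 7), (463, 341, 69), (458, 303, 125), (457, 279, 137), (455, 253, 156), (457, 237, 134), (466, 235, 22), (466, 212, 17), (466, 189, 15), (467, 167, 2), (467, 143, -2), (467, 119, -4), (467, 95, -1)]
198 [(457, 458, 0), (457, 432, 4), (457, 407, 5), (457, 383, 4), (448, 330, 109), (447, 303, 125), (446, 279, 138), (444, 253, 159), (446, 236, 136), (445, 213, 149), (446, 196, 122), (454, 188, 18), (455, 167, 0), (455, 143, -2), (455, 119, 0), (454, 95, 7)]
202 [(445, 457, 2), (445, 433, -1), (435, 358, 156), (438, 351, 111), (437, 329,
[... 777 characters left out ...]
 -1), (406, 339, 73), (404, 303, 124), (403, 278, 141), (403, 253, 157), (403, 236, 138), (407, 236, 19), (407, 212, 17), (407, 189, 17), (407, 166, 12), (405, 137, 61), (405, 114, 63), (405, 93, 47)]
218 [(397, 456, 2), (397, 431, 5), (397, 408, 2), (397, 383, 5), (395, 341, 67), (396, 335, 1), (396, 311, 4), (396, 287, 1), (396, 263, 0), (395, 235, 21), (395, 212, 19), (395, 188, 20), (395, 167, -2), (395, 143, 2), (395, 119, 1), (395, 95, 0)]
222 [(385, 456, 3), (385, 432, 2), (385, 407, 4), (385, 383, 4), (384, 352, 28), (384, 328, 28), (384, 305, 27), (384, 288, -2), (384, 264, -3), (384, 239, -1), (384, 214, 6), (384, 191, 2), (383, 167, 2), (383, 144, -5), (383, 119, 0), (383, 95, 2)]
```

View pics/c1.png

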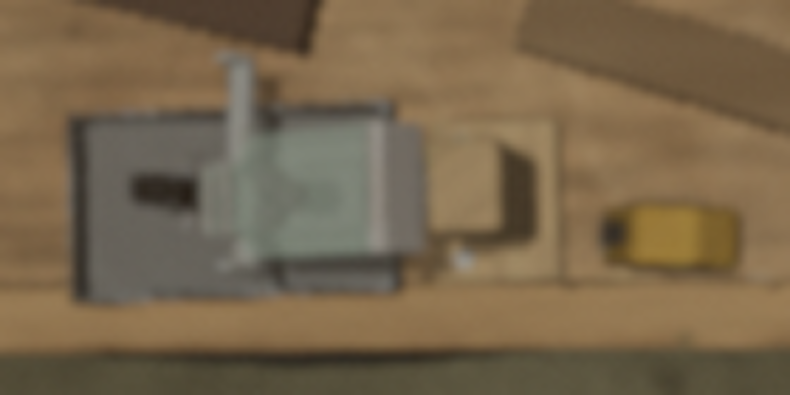

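The crop shows the black grip at about top pixel (166,204), near (0.43, 0.358, 0.155), and the flask body over y≈0.255–0.33 with its near wall at x≈0.40. The stand is turned only slightly. Next I move to a close look.

>>> {"name": "jog_arm", "arguments": {"steps": [{"delta_rot": [0,0,-6.65],"linear": [0,0,-0.01],"grip": 0},{"delta_rot": [0,0,-6.65],"linear": [0,0,-0.02],"grip": 0},{"delta_rot": [0,0,-6.65],"linear": [0,0,-0.02],"grip": 0},{"delta_rot": [0,0,-6.65],"linear": [0,0,0],"grip": 0},{"delta_rot": [0,0,0],"linear": [-0.014,-0.046,0],"grip": 0},{"delta_rot": [0,0,0],"linear": [-0.014,-0.046,0],"grip": 0},{"delta_rot": [0,0,0],"linear": [-0.014,-0.046,0],"grip": 0},{"delta_rot": [0,0,0],"linear": [-0.014,-0.046,0],"grip": 0},{"delta_rot": [0,0,0],"linear": [-0.014,-0.046,0],"grip": 0},{"delta_rot": [0,0,0],"linear": [0,0,0],"grip": 0}]}}

```text
t: 1.1
tool_pos: [0.3512, 0.3246, 0.2809]
tool_rot: [0.011, 3.141, -0.003]
contact_force: [-0.5, 0.5, 0.2]
opening: -0.0
grip_force: 0.0
```

```bash
python3 - <<'E'
from h import *
o=ctrl.get_obs(); print(o['t'],o['tool_pos'],Ro.from_rotvec(o['tool_rot']).as_matrix().round(3).tolist(),o['contact_force'])
grab('wrist','w1'); print(cam('wrist','w1')[2:])
E
```

```text
1.1 [0.35121832 0.32461387 0.28086702] [[-1.0, 0.007, 0.001], [0.007, 1.0, -0.002], [-0.001, -0.002, -1.0]] [-0.45043389  0.47120355  0.16359859]
(array([[ 7.52461345e-03,  9.48185545e-01,  3.17628008e-01],
       [ 9.99971550e-01, -6.96726385e-03, -2.89061570e-03],
       [-5.27841883e-04,  3.17640723e-01, -9.48210996e-01]]), array([0.26813411, 0.32632631, 0.42402056]))
```

View pics/w1.png

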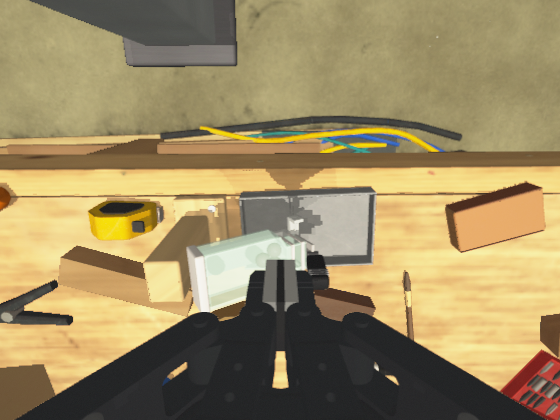

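The wrist picture shows the flask body at (190–305, 232–310), the black grip at about (317,268) and the tray at (240–375, 188–268). I'll read depth there.

```bash
python3 - <<'E'
from h import *
z=np.load('pics/w1.npz'); C=cam('wrist','w1'); d=z['d']; im=z['im']
for v in list(range(226,300,6)):
    print(v,[(u,)+tuple((pt(C,u,v,d[v,u])*1000).round().astype(int).tolist()) for u in list(range(200,300,12))+list(range(304,336,4))if d[v,u]>0])
P=np.array([[pt(C,u,v,d[v,u]) for u in range(180,390)] for v in range(180,310)])
g=(P[...,2]>.115)&(P[...,1]>.34)
print('grip',P[g].min(0),P[g].max(0),g.sum())
for n,lo in(('tray',(.018,.035)),):
    g=(P[...,2]>lo[0])&(P[...,2]<lo[1])&(P[...,1]>.2); q=P[g];print(q.min(0),q.max(0))
# near edge of tray: per y bin min x ; near edge flask top
for y in np.arange(.25,.45,.02):
    g=(abs(P[...,1]-y)<.006)
    t=g&(P[...,2]>.02)&(P[...,2]<.035); f=g&(P[...,2]>.09)
    print(round(y,3), P[t][:,0].min().round(4) if t.any() else None, P[f].min(0).round(4) if f.any() else None)
E
```

```text
226 [(200, 411, 231, 58), (212, 426, 237, 19), (224, 427, 252, 18), (236, 434, 265, 0), (248, 432, 282, 4), (260, 433, 298, 3), (272, 433, 314, 4), (284, 432, 330, 4), (296, 406, 343, 72), (304, 433, 357, 3), (308, 433, 363, 3), (312, 433, 368, 2), (316, 433, 373, 3), (320, 433, 379, 4), (324, 433, 384, 3), (328, 433, 389, 3), (332, 434, 395, 3)]
232 [(200, 415, 233, 66), (212, 435, 236, 18), (224, 435, 251, 18), (236, 443, 265, 0), (248, 441, 281, 3), (260, 401, 304, 101), (272, 401, 317, 102), (284, 415, 330, 67), (296, 413, 343, 73), (304, 442, 357, 2), (308, 442, 363, 3), (312, 442, 368, 3), (316, 442, 374, 3), (320, 442, 379, 4), (324, 443, 385, 2), (328, 442, 390, 3), (332, 442, 395, 3)]
238 [(200, 423, 232, 65), (212, 443, 235, 18), (224, 443, 251, 19), (236, 401, 281, 116), (248, 401, 293, 116), (260, 402, 305, 115), (272, 401, 317, 118), (284, 412, 329, 92), (296, 412, 342, 92), (304, 451, 357, 2), (308, 451, 363, 2), (312, 451, 368, 2), (316, 451, 374, 3), (320, 451, 379, 3), (324, 451, 385, 2), (328, 451, 390, 3), (332, 451, 395, 4)]
244 [(200, 430, 232, 67), (212, 402, 25
[... 3442 characters left out ...]
260, 343, 318, 310), (272, 339, 323, 316), (284, 338, 327, 317), (296, 339, 332, 317), (304, 343, 335, 310), (308, 343, 337, 311), (312, 343, 338, 310), (316, 527, 373, 30), (320, 527, 378, 31), (324, 527, 384, 31), (328, 527, 389, 31), (332, 528, 395, 30)]
grip [0.42365605 0.35224315 0.11517637] [0.43765542 0.37072821 0.15505893] 557
[0.37910762 0.20029225 0.01800002] [0.55238528 0.45481254 0.03499394]
0.25 0.3918 [0.3999 0.244  0.1248]
0.27 0.3854 [0.4012 0.264  0.1137]
0.29 0.3842 [0.4006 0.284  0.1024]
0.31 0.3839 [0.3356 0.304  0.0918]
0.33 0.3828 [0.2681 0.324  0.0913]
0.35 0.3822 [0.4113 0.344  0.0904]
0.37 0.3815 [0.4227 0.364  0.1021]
0.39 0.3809 None
0.41 0.38 None
0.43 0.3794 None
```

>>> {"name": "jog_arm", "arguments": {"steps": [{"delta_rot": [0,0,0],"linear": [0,0.018,0.03],"grip": 0},{"delta_rot": [0,0,0],"linear": [0,0.018,0.04],"grip": 0},{"delta_rot": [0,0,0],"linear": [0,0,0.04],"grip": 0},{"delta_rot": [0,0,0],"linear": [0,0,0.039],"grip": 0},{"delta_rot": [0,0,0],"linear": [-0.025,0,0],"grip": 0},{"delta_rot": [0,0,0],"linear": [-0.025,0,0],"grip": 0},{"delta_rot": [0,0,0],"linear": [-0.008,0,0],"grip": 0},{"delta_rot": [0,0,0],"linear": [-0.005,0,0],"grip": 0},{"delta_rot": [0,0,0],"linear": [-0.005,0,0],"grip": 0},{"delta_rot": [0,0,0],"linear": [0,0,0],"grip": 0}]}}

```text
t: 2.15
tool_pos: [0.4178, 0.3649, 0.1324]
tool_rot: [-0.0, -3.141, -0.0]
contact_force: [-0.4, -0.8, -0.4]
opening: 0.0001
grip_force: 0.0
```

>>> {"name": "jog_arm", "arguments": {"steps": [{"delta_rot": [0,0,0],"linear": [-0.005,-0.002,0],"grip": 0},{"delta_rot": [0,0,0],"linear": [-0.006,0,0],"grip": 0},{"delta_rot": [0,0,0],"linear": [-0.006,0,0],"grip": 0},{"delta_rot": [0,0,0],"linear": [-0.006,0,0],"grip": 0},{"delta_rot": [0,0,0],"linear": [-0.006,0,0],"grip": 0},{"delta_rot": [0,0,0],"linear": [-0.004,0,0],"grip": 0},{"delta_rot": [0,0,0],"linear": [0,0,0],"grip": 0}]}}

```text
t: 2.85
tool_pos: [0.452, 0.3623, 0.1323]
tool_rot: [0.002, 3.141, -0.001]
contact_force: [0.4, 0.5, -0.1]
opening: -0.0001
grip_force: 0.0
```

>>> {"name": "jog_arm", "arguments": {"steps": [{"delta_rot": [0,0,0],"linear": [-0.002,0,0],"grip": 0},{"delta_rot": [0,0,0],"linear": [-0.002,0,0],"grip": 0},{"delta_rot": [0,0,0],"linear": [-0.002,0,0],"grip": 0}]}}

```text
t: 3.15
tool_pos: [0.457, 0.3624, 0.1323]
tool_rot: [-0.001, -3.141, 0.001]
contact_force: [-3.0, -0.2, 0.8]
opening: 0.0
grip_force: 1.9
```

```bash
python3 - <<'E'
from h import *
grab('wrist','w2');z=np.load('pics/w2.npz'); C=cam('wrist','w2'); d=z['d']; print(z['p'])
P=np.array([[pt(C,u,v,d[v,u]) for u in range(150,400)] for v in range(150,330)])
g=(P[...,2]>.115)&(P[...,2]<.17)&(P[...,1]>.34)&(P[...,0]>.4)
print(P[g].min(0),P[g].max(0),g.sum())
T,D=grab('top','t2'); C=cam('top'); 
P=np.array([[pt(C,u,v,D[v,u]) for u in range(150,230)] for v in range(175,230)])
g=(P[...,2]>.12)&(P[...,2]<.17)&(P[...,1]>.34);print(P[g].min(0),P[g].max(0),g.sum()) if g.any() else print('none')
E
```

```text
[0.45696178 0.36242344 0.13225428]
[0.44363329 0.34999868 0.13598574] [0.45703723 0.37723113 0.16999904] 2428
[0.4463987  0.34995195 0.12674451] [0.48073983 0.35969775 0.15369833] 18
```

View pics/w2.png

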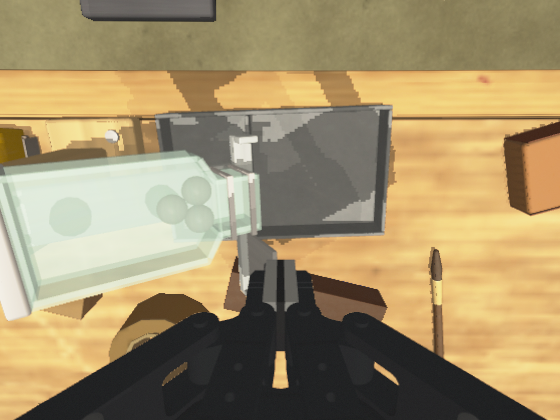

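The picture shows three balls jammed at (196,190), (172,209) and (199,218), with the steel plate slid clear of the mouth. I'll push slightly further to make sure it is at the end stop.

>>> {"name": "jog_arm", "arguments": {"steps": [{"delta_rot": [0,0,0],"linear": [-0.001,0,0],"grip": 0},{"delta_rot": [0,0,0],"linear": [-0.001,0,0],"grip": 0},{"delta_rot": [0,0,0],"linear": [0,0,0],"grip": 0}]}}

```text
t: 3.55
tool_pos: [0.4571, 0.3625, 0.1322]
tool_rot: [-0.0, -3.137, 0.002]
contact_force: [-8.3, -0.9, 5.2]
opening: -0.0
grip_force: 4.5
```

>>> {"name": "jog_arm", "arguments": {"steps": [{"delta_rot": [0,0,0],"linear": [0.02,0,0],"grip": 0},{"delta_rot": [0,0,0],"linear": [0.035,0,0],"grip": 0},{"delta_rot": [0,0,0],"linear": [0.035,0,0],"grip": 0},{"delta_rot": [0,0,0],"linear": [0,-0.038,0.01],"grip": 0},{"delta_rot": [0,0,0],"linear": [0,-0.038,0.011],"grip": 0},{"delta_rot": [0,0,0],"linear": [0,0,0],"grip": 0},{"delta_rot": [0,0,0],"linear": [0,0,0],"grip": 0}]}}

```text
t: 4.25
tool_pos: [0.3694, 0.2863, 0.1113]
tool_rot: [0.003, 3.14, 0.001]
contact_force: [-0.0, -0.4, 0.3]
opening: 0.0003
grip_force: 0.0
```

```bash
python3 - <<'E'
from h import *
grab('wrist','w3');z=np.load('pics/w3.npz'); C=cam('wrist','w3'); d=z['d']; print(z['p'])
P=np.array([[pt(C,u,v,d[v,u]) for u in range(100,460)] for v in range(100,330)])
for y in (.25,.26,.27,.31,.32):
    g=(abs(P[...,1]-y)<.004)&(P[...,2]>.09)&(P[...,2]<.16)&(P[...,0]>.39); print(y,np.percentile(P[g][:,0],2) if g.any() else None, P[g].min(0) if g.any() else 0)
g=(P[...,2]>.12)&(P[...,2]<.17)&(P[...,1]>.34)&(P[...,0]>.4); print('grip',P[g].min(0),P[g].max(0)) if g.any() else 0
E
```

```text
[0.36938085 0.28626954 0.1113467 ]
0.25 None 0
0.26 None 0
0.27 None 0
0.31 0.4003539538373101 [0.40034632 0.31049701 0.09199618]
0.32 0.40182983195797994 [0.40172784 0.31605879 0.09617906]
```

>>> {"name": "jog_arm", "arguments": {"steps": [{"delta_rot": [0,0,0],"linear": [-0.01,0,0],"grip": 0},{"delta_rot": [0,0,0],"linear": [-0.02,0,0],"grip": 0},{"delta_rot": [0,0,0],"linear": [0.02,0,0],"grip": 0},{"delta_rot": [0,0,0],"linear": [0,0,0],"grip": 0},{"delta_rot": [0,0,0],"linear": [0,0,0],"grip": 0}]}}

```text
t: 4.8
tool_pos: [0.3798, 0.2873, 0.1117]
tool_rot: [-0.001, 3.14, 0.001]
contact_force: [0.4, -0.0, 1.2]
opening: 0.0
grip_force: 0.0
```

```bash
python3 - <<'E'
from h import *
grab('wrist','w4')
E
```

```text
(no output)
```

View pics/w4.png

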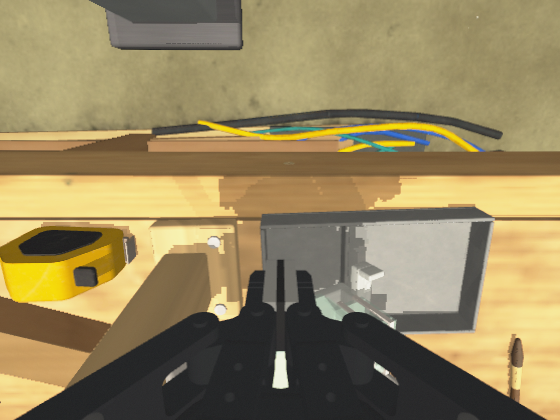

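The tray is visible at (262–492, 210–335) and no balls are in it yet. I'll tap again, a little further.

>>> {"name": "jog_arm", "arguments": {"steps": [{"delta_rot": [0,0,0],"linear": [-0.021,0,0],"grip": 0},{"delta_rot": [0,0,0],"linear": [0.021,0,0],"grip": 0},{"delta_rot": [0,0,0],"linear": [0,0,0],"grip": 0},{"delta_rot": [0,0,0],"linear": [-0.021,0,0],"grip": 0},{"delta_rot": [0,0,0],"linear": [0.021,0,0],"grip": 0},{"delta_rot": [0,0,0],"linear": [0,0,0],"grip": 0},{"delta_rot": [0,0,0],"linear": [-0.022,0,0],"grip": 0},{"delta_rot": [0,0,0],"linear": [0.022,0,0],"grip": 0},{"delta_rot": [0,0,0],"linear": [0,0,0],"grip": 0},{"delta_rot": [0,0,0],"linear": [0,0,0],"grip": 0}]}}

```text
t: 5.85
tool_pos: [0.3796, 0.2868, 0.1116]
tool_rot: [-0.0, 3.14, 0.001]
contact_force: [-0.1, -0.2, 0.1]
opening: -0.0001
grip_force: 0.0
```

>>> {"name": "jog_arm", "arguments": {"steps": [{"delta_rot": [0,0,0],"linear": [0.03,0,0],"grip": 0},{"delta_rot": [0,0,0],"linear": [0,0.03,-0.05],"grip": 0},{"delta_rot": [0,0,0],"linear": [0,0.03,-0.05],"grip": 0},{"delta_rot": [0,0,0],"linear": [0,0.03,-0.05],"grip": 0},{"delta_rot": [0,0,0],"linear": [-0.03,0,0],"grip": 0},{"delta_rot": [0,0,0],"linear": [-0.03,0,0],"grip": 0},{"delta_rot": [0,0,0],"linear": [0,0,0],"grip": 0}]}}

```text
t: 6.55
tool_pos: [0.4122, 0.3639, 0.2408]
tool_rot: [0.003, 3.139, 0.001]
contact_force: [-0.2, -0.2, 0.5]
opening: -0.0003
grip_force: 0.0
```

```bash
python3 - <<'E'
from h import *
grab('wrist','w5')
E
```

```text
(no output)
```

View pics/w5.png

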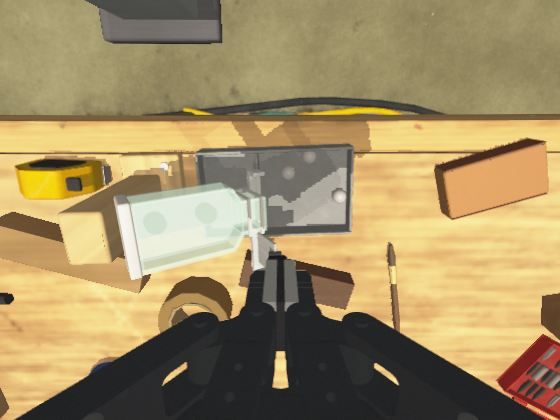

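Three balls show in the tray at (289,173), (310,157) and (339,196). The dark discs in the flask at (155,222) and (206,212) look like buffers. I'll check the balls and gate with depth.

```bash
python3 - <<'E'
from h import *
z=np.load('pics/w5.npz'); C=cam('wrist','w5'); d=z['d']
for u,v in((289,173),(310,157),(339,196),(300,190),(325,175)):
    print((u,v),z['im'][v,u],pt(C,u,v,np.median(d[v-1:v+2,u-1:u+2])).round(4))
P=np.array([[pt(C,u,v,d[v,u]) for u in range(180,370)] for v in range(135,245)])
t=(P[...,2]>.009)&(P[...,2]<.022)&(P[...,1]>.35)&(P[...,1]<.43)&(P[...,0]>.39)&(P[...,0]<.47)
n,l,s,c=cv2.connectedComponentsWithStats(t.astype(np.uint8)); print([(s[i][:5].tolist(),P[l==i].mean(0).round(3)) for i in range(1,n) if s[i][4]>8])
for y in (.29,.31,.33,.35,.37,.39,.41,.43):
    g=(abs(P[...,1]-y)<.006)&(P[...,2]>.02)&(P[...,2]<.035); print(y,P[g][:,0].min() if g.any() else None)
T,D=grab('top','t5'); C=cam('top')
Q=np.array([[pt(C,u,v,D[v,u]) for u in range(150,230)] for v in range(170,230)])
g=(Q[...,2]>.13)&(Q[...,2]<.17)&(Q[...,1]>.34);print('grip',Q[g].min(0),Q[g].max(0)) if g.any() else print('hidden')
E
```

```text
(289, 173) [165 160 149] [0.4095 0.3752 0.0189]
(310, 157) [163 157 145] [0.3917 0.398  0.0196]
(339, 196) [237 233 224] [0.4363 0.4321 0.019 ]
(300, 190) [113 110 103] [0.4335 0.3887 0.0029]
(325, 175) [110 108 100] [0.4154 0.4173 0.0036]
[([122, 20, 15, 9, 97], array([0.394, 0.397, 0.017])), ([102, 31, 14, 14, 157], array([0.41 , 0.374, 0.016])), ([153, 56, 4, 12, 37], array([0.438, 0.428, 0.015]))]
0.29 0.3846712571648633
0.31 0.38386048616456764
0.33 0.38309699696780086
0.35 0.3823796137446422
0.37 0.38169801186957913
0.39 0.3808091296458963
0.41 0.380136153597559
0.43 0.37953717056812125
grip [0.46645483 0.34957072 0.13666163] [0.4810918  0.3701794  0.15707812]
```

```bash
python3 -c "
from station import ctrl
print(ctrl.finish_job())"
```

```text
the job is handed in; nothing more can be done
None
```

I slid the gate to its end stop, and four light taps brought all three balls into the tray, which stayed in place; the job is handed in, but no verdict came back.

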